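# Tip chestnuts from a flat scoop into the roasting pan

### The job

Pick up the flat metal scoop with the red grip, carry it level so that neither chestnut falls off, and tip both chestnuts from it into the low black pan, not the blue pot. Leave the pan where it stands, then set the empty scoop down flat on the stove's grates and let go.

Things in the scene. Friction and masses are not known exactly. Their poses are not given: they have to be found in the camera images.
- scoop: Flat metal scoop 130 (x) x 116 (y) mm, 160 g, on the grates (z = 0). Origin: centre of underside, z up. Open front edge, no lip, at x = -65 mm, facing the robot (world -x) within 25 deg. Floor 3 mm thick, back wall 32 high, sides 24 (rear) and 14 high. Red grip bar above: x -32 to +68, 20 wide (y), 20 tall, axis at z = 72, joined to the back wall only. Centre of mass x = 18, z = 31.
- chestnut_1: Glossy dark brown chestnut, 36 mm across, 27 mm tall, 20 g, flat side down on the scoop's floor beside the grip bar (scoop y about +30 mm). Origin: centre of its flat underside; z up through its point. On metal it begins to slide when the floor is tipped by about 15 to 25 degrees and slides fast at 45.
- chestnut_2: The other chestnut, the same as the first, on the other side of the grip bar (scoop y about -30 mm). (Surroundings: on the counter left of the stove, beyond y = 0.25 m, stand a bottle reaching z = 0.20 m and, from x = 0.55 m on, a rack with a tall knife block.)
- pan: Low round black pan on a rear burner, loose, 1.2 kg: 194 mm wide at the rim, 42 high, floor 4 thick, inside 158 wide at the floor, 188 at the rim. Origin: centre of underside, z up. Loop handles at +-y reach 124 mm out, 44 high. Beside it, 0.23 to 0.33 m left or right, stands a blue pot 88 mm high; a plate 17 high lies beside the scoop. A cabinet side rises at y = -0.385 m.

How it is judged:
By the outcome, as a careful person would: the job done as asked, in the order asked, and still so for the second after the job is handed in, with the robot touching nothing.
It also fails if it takes over 58 s, if anything falls off the work surface, if the arm or the gripper's body presses on something with over 40 N, if the wrist force passes 120 N, or if a joint passes its speed limit or range.

### The arm

A 7-joint arm with a two-finger parallel gripper is mounted at the origin on a cart in front of the work surface, level with it; the furniture and walls round the work are solid. World frame = base frame: x ahead of the robot, y to its left, z up, the work surface at z = 0. Lengths are in m, angles in rad, forces in N, time in s.
With the tool pointing down it reaches from about 0.4 to 0.875 m from the base axis. Payload 19.3 kg.
Tool frame: the origin (TCP) lies at the very end of the fingers, on their centre line; the grasp point (between the pads) lies 19 mm behind it; z points along the fingers, y is the line along which they close (so a half turn about z gives the same grasp; the last joint's range is limited). The gripper opens to 85 mm and grips with 20 to 120 N. Pads are 22 mm wide; open, the fingers measure 114 mm over their backs; the gripper's body (76 mm by 85 mm) begins 54 mm behind the grasp point. The pads swing forward as they close: fully open they stand 13 mm farther back than shut.
Start: joints at [-0.07, 0.521, -0.036, 1.599, 0.021, 1.021, -0.113], TCP at [0.625, -0, 0.231] pointing down, gripper open.
Joint ranges: [-2.91, 2.91], [-0.3, 2.13], [-1.5, 1.42], [0.17, 2.43], [-1.26, 4.41], [0.16, 1.93], [-2.52, 2.52]. Speed limits (rad/s): [1.89, 1.89, 2.39, 2.39, 3.01, 3.01, 3.01].

### API

Orientations are given as [roll, pitch, yaw] about the fixed x, y, z axes, in that order (R = Rz(yaw) Ry(pitch) Rx(roll)).
In Python, from workcell import bot gives the robot as it stands.
- The arm moves only by the tool servo_tool, never from a script. Its argument "plan" is a list of rows, each a list of 7 numbers: the finger opening in cm, from 0 to 8.54, then the shift along the tool's x, y, z in cm, then the turn, a rotation vector about the tool's x, y, z in degrees. In form: [[fingers, x, y, z, wx, wy, wz], ...]. A call has 1 to 10 rows; each row is the pose to reach, as a shift and turn from the pose commanded when the call began, along the tool's axes at that moment; what a row does not reach only later rows make up. A row lasts 1/10 s, in which the tool goes at most 50 mm and 8.59 degrees, less where a joint would pass 70% of its speed; a pose out of reach is approached as far as the arm can. A call with a gripper value outside its range is refused whole. The fingers move at their own pace and stop on an object; "force" is the grip in N (left out, the last holds). Time passes only in rows, so rows that repeat a pose let the fingers close. It gives the time, the measured TCP pose, the force, the opening and the grip force at its end, in the units of the state.
- bot.observe(): the state, without advancing time (a new reading comes with each control period).
- bot.grab_frame(name): name is "scene" or "side" or "wrist"; returns a dict with "frame" (384x512x3 uint8, blue, green, red), "mtx" (3x3 intrinsics, pixels), "k1" (the pictures are not rectified: a ray, as slopes to the right and down, at radius r is drawn at 1 + k1 r^2 times it, then the intrinsics apply), "R" (3x3) and "t" (3): a world point X has camera coordinates R X + t; the wrist camera has in their place "T_tool_cam" (4x4, takes a point from camera to tool coordinates, whose origin is the TCP and whose axes are the flange's). Camera axes: x right, y down, z forward; pixel columns grow to the right and rows downward; lengths in m; the calibration is good to about 2 mm. A picture is of the moment at which its call begins: read the wrist's pose just before it. There is no depth.
- bot.job_done(): hands the job in; it is judged then, once.
The state is a dict: "clock": time; "qpos": joint angles; "qd": joint speeds; "joint_efforts": joint torques, N m; "position": TCP position; "tool_rot": TCP orientation; "force": force on the tool from outside, world axes, zero at the start; "moment": the same for the moment, N m; "grip_width": finger opening in m; "finger_force": force on a finger pad.
Only numpy, scipy, OpenCV 4.12 (cv2) and the standard library are available. Lean on these libraries where they do the work, as an engineer would, in place of code of your own. Each camera call takes 0.05 s, during which the arm holds its last target. There are 200 camera calls.

## Working session

There is one attempt and no reset: what is moved stays moved. The work goes in short steps, Python scripts to look and compute and a tool call to move; the robot and the scene stay as the last step left them, time stands still between calls to the robot, and variables do not carry over. Pictures are saved under pics/ and viewed, at most 10 in all, crops included, and the job is handed in when it is done.

Besides the shell and the picture viewer there is one more tool, called after "Request:" as a command line: name --pt "numbers of a row" for each row, then --argument value for the rest. servo_tool: Moves the arm, as the interface text tells. Its arguments: {"type":"object","properties":{"plan":{"type":"array","items":{"type":"array","items":{"type":"number"}}},"force":{"type":"number"}},"required":["plan"]}

```bash
mkdir -p pics && cat > h.py <<'E'
import numpy as np, cv2
from workcell import bot
from scipy.spatial.transform import Rotation as Ro
def cam(n):
    s=bot.observe(); f=bot.grab_frame(n)
    if 'R' in f: R=np.array(f['R']);t=np.array(f['t']).ravel()
    else:
        Tt=np.eye(4);Tt[:3,:3]=rot(s);Tt[:3,3]=s['position']
        M=np.linalg.inv(Tt@np.array(f['T_tool_cam'])); R=M[:3,:3];t=M[:3,3]
    return dict(im=np.array(f['frame']),K=np.array(f['mtx']),k=f['k1'],R=R,t=t)
def rot(s):
    r=np.array(s['tool_rot'],float)
    return r if r.shape==(3,3) else Ro.from_euler('xyz',r).as_matrix()
def ray(c,p):
    p=np.asarray(p,float).reshape(-1,1,2)
    u=cv2.undistortPoints(p,c['K'],np.array([c['k'],0,0,0,0.]))[:,0]
    d=np.c_[u,np.ones(len(u))]@c['R']; return -c['R'].T@c['t'],d
def onz(c,p,z):
    o,d=ray(c,p); return o+d*((z-o[2])/d[:,2])[:,None]
def proj(c,X):
    r,_=cv2.Rodrigues(c['R']); return cv2.projectPoints(np.asarray(X,float).reshape(-1,1,3),r,c['t'],c['K'],np.array([c['k'],0,0,0,0.]))[0][:,0]
E
python3 - <<'E'
from h import *
print(bot.observe())
ims=[]
for n in ['scene','side','wrist']:
    c=cam(n); cv2.imwrite(f'pics/{n}0.png',c['im']); print(n,-c['R'].T@c['t'],c['k'])
E
```

```text
{'clock': 0.0, 'qpos': array([-0.07022806,  0.52203216, -0.03629603,  1.59998807,  0.0211804 ,
        1.02109401, -0.11280438]), 'qd': array([ 0.00166538, -0.00044677,  0.00038735,  0.00071091,  0.00073551,
       -0.0004974 ,  0.00078689]), 'joint_efforts': array([-4.24098413e-03, -9.27110124e+01,  1.97758444e+00, -3.69928443e+01,
        1.76317629e-02,  8.19846697e-03, -6.58496788e-05]), 'position': array([ 6.24670489e-01, -3.16495915e-05,  2.30721910e-01]), 'tool_rot': array([-3.14045813e+00,  7.95973633e-05,  1.57077226e+00]), 'force': array([ 0.38520711,  0.27292374, -0.32469931]), 'moment': array([-0.01540895, -0.03442038, -0.04235834]), 'finger_force': 0.0, 'grip_width': 0.0852881673987816}
scene [0.23420284 0.45170696 0.62643435] -0.03380081727425587
side [0.14201935 0.52398317 0.51115865] -0.03820512122073234
wrist [0.62493447 0.07526617 0.37371771] -0.092227942926294
```

View pics/scene0.png

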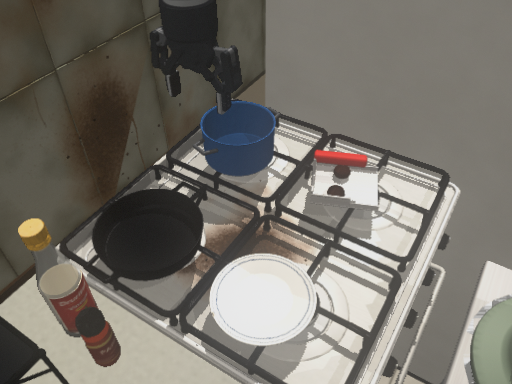

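View pics/wrist0.png

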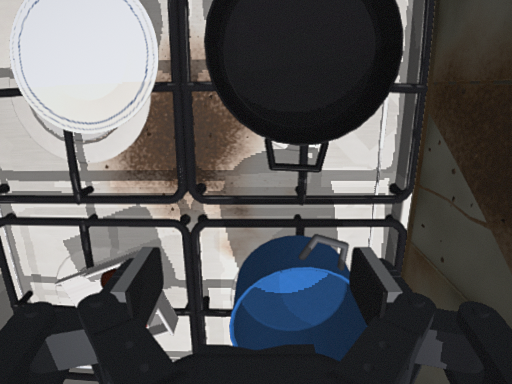

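View pics/side0.png

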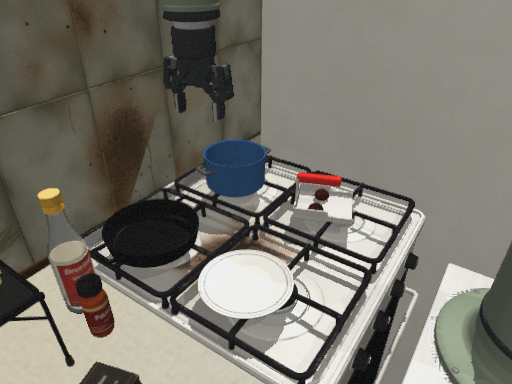

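```bash
cat > meas.py <<'E'
from h import *
def red(c,lo=(150,)):
    h=cv2.cvtColor(c['im'],cv2.COLOR_BGR2HSV)
    m=((h[...,0]<8)|(h[...,0]>172))&(h[...,1]>170)&(h[...,2]>100)
    n,l,st,ce=cv2.connectedComponentsWithStats(m.astype(np.uint8))
    ok=[i for i in range(1,n) if ce[i][0]>250]
    i=max(ok,key=lambda i:st[i][4]); return l==i,ce[i],st[i]
if __name__=='__main__':
  for n in ['scene','side']:
    c=cam(n); m,ce,st=red(c)
    p=np.argwhere(m)[:,::-1].astype(float)
    X=onz(c,p,.072)[:,:2]; mu=X.mean(0)
    r=cv2.minAreaRect(X.astype(np.float32)*1000)
    print(n,'bar',ce,st,'mean',mu,'centre',onz(c,ce,.072)[0],'rect',r)
    for z in (.062,.072,.082):
        w,v=np.linalg.eigh(np.cov(onz(c,p,z)[:,:2].T)); print(z,'yaw',np.degrees(np.arctan2(v[1,1],v[0,1])))
    g=cv2.cvtColor(c['im'],cv2.COLOR_BGR2GRAY)
    # pan: dark pixels; restrict region then fit circle on rim plane
    h=cv2.cvtColor(c['im'],cv2.COLOR_BGR2HSV)
    d=(g<50).astype(np.uint8); d[:, :80]=0; d[:, 215:]=0; d[:180]=0; d[290:]=0
    d=cv2.morphologyEx(d,cv2.MORPH_OPEN,np.ones((13,13)))
    k=max(cv2.findContours(d,0,1)[0],key=cv2.contourArea)[:,0].astype(float)
    P=onz(c,k,.042)[:,:2]
    q=cv2.minEnclosingCircle(P.astype(np.float32)*1000); print('pan',q, P.min(0),P.max(0))
    # algebraic circle fit with trimming of far-rim points (upper in image are rim outline)
    S=P
    for _ in range(6):
        A=np.c_[2*S,np.ones(len(S))]; s=np.linalg.lstsq(A,(S**2).sum(1),rcond=None)[0]
        R=np.sqrt(s[2]+s[0]**2+s[1]**2); e=np.abs(np.hypot(*(S-s[:2]).T)-R); S=S[e<max(.004,np.percentile(e,85))]
    print('fit',s[:2],R,len(S))
    b=cv2.inRange(h,(105,120,50),(125,255,255)); k=max(cv2.findContours(b,0,1)[0],key=cv2.contourArea)[:,0].astype(float)
    P=onz(c,k,.088)[:,:2]; print('pot',P.min(0),P.max(0))
    cr=c['im'][130:310,60:400] if n=='scene' else c['im'][140:320,60:400]
    cv2.imwrite(f'pics/crop_{n}.png',cv2.resize(cr,None,fx=2.2,fy=2.2,interpolation=2))
E
python3 meas.py
```

```text
scene bar [335.83240223 153.97206704] [315 150  51   8 179] mean [ 0.46289063 -0.19629236] centre [ 0.46282322 -0.19630508  0.072     ] rect ((455.3030090332031, -198.19142150878906), (95.5839614868164, 14.667621612548828), 21.708995819091797)
0.062 yaw -155.0383720666762
0.072 yaw -155.03837206667617
0.082 yaw -155.0383720666762
pan ((667.546630859375, 127.1752700805664), 106.15271759033203) [0.5636096  0.02296992] [0.77369633 0.22510897]
fit [0.66405704 0.12491864] 0.10143002907670054 189
pot [ 0.59483369 -0.24555031] [ 0.74886274 -0.08380512]
side bar [319.57971014 178.62560386] [298 173  44  13 414] mean [ 0.45124773 -0.19396871] centre [ 0.45105302 -0.19387284  0.072     ] rect ((452.7271728515625, -194.19638061523438), (97.93157196044922, 46.083126068115234), 21.138647079467773)
0.062 yaw -158.61863732286216
0.072 yaw -158.61863732286216
0.082 yaw -158.61863732286216
pan ((661.1688842773438, 127.20304107666016), 114.13142395019531) [0.55270939 0.02164366] [0.77194739 0.23366123]
fit [0.65988833 0.1291959 ] 0.1070733710852202 149
pot [ 0.52695861 -0.24821953] [0.74829193 0.0053634 ]
```

View pics/crop_scene.png

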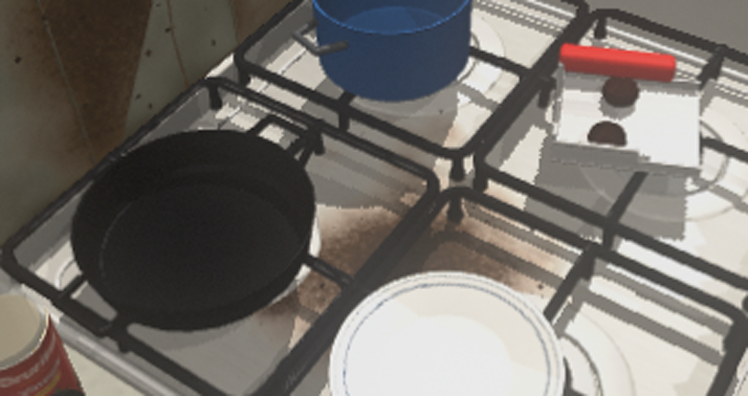

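```bash
cat > m2.py <<'E'
from h import *
def lsq(S):
    A=np.c_[2*S,np.ones(len(S))]; s=np.linalg.lstsq(A,(S**2).sum(1),rcond=None)[0]
    return s[:2],np.sqrt(s[2]+s[0]**2+s[1]**2)
for n in ['scene','side','wrist']:
    c=cam(n); h=cv2.cvtColor(c['im'],cv2.COLOR_BGR2HSV); g=h[...,2]
    if n!='wrist':
        b=c['im'].astype(int); m=(b[...,2]>90)&(b[...,2]>2*b[...,1])&(b[...,2]>2*b[...,0])
        m[:, :285]=0; m[:130]=0; m[205:]=0
        nn,l,st,ce=cv2.connectedComponentsWithStats(m.astype(np.uint8)); i=1+np.argmax(st[1:,4])
        k=max(cv2.findContours((l==i).astype(np.uint8),0,1)[0],key=cv2.contourArea)
        r=cv2.minAreaRect(k); bx=cv2.boxPoints(r); e=[(bx[j]+bx[(j+1)%4])/2 for j in range(4)]
        L=[np.linalg.norm(bx[j]-bx[(j+1)%4]) for j in range(4)]; j=int(np.argmin(L[:2]))
        E=onz(c,[e[j],e[j+2],ce[i]],.072); d=E[0]-E[1]; d*=np.sign(d[0])
        print(n,st[i],'ends',E[:2,:2].round(4).tolist(),'mid',E[2,:2].round(4),'len',np.linalg.norm(d),'yaw',np.degrees(np.arctan2(d[1],d[0])))
        o,dd=ray(c,[[265,60] if n=='scene' else [262,100]]); print('wall x',o+dd[0]*((-.385-o[1])/dd[0,1]))
    d=(g<60).astype(np.uint8)
    if n=='wrist': d[:, :200]=0;d[:,420:]=0;d[160:]=0; 
    elif n=='scene': d[:, :85]=0; d[:, 210:]=0; d[:180]=0; d[285:]=0
    else: d[:, :95]=0; d[:, 205:]=0; d[:190]=0; d[275:]=0
    d=cv2.morphologyEx(d,cv2.MORPH_OPEN,cv2.getStructuringElement(2,(25,25)))
    k=max(cv2.findContours(d,0,1)[0],key=cv2.contourArea)[:,0].astype(float)
    k=k[(k[:,1]>2)]
    P=onz(c,k,.042)[:,:2]
    best=None; rng=np.random.default_rng(0)
    for _ in range(3000):
        s,R=lsq(P[rng.choice(len(P),3,False)])
        if abs(R-.097)<.004:
            q=np.abs(np.hypot(*(P-s).T)-R)<.0025
            if best is None or q.sum()>best.sum(): best=q
    print(n,'pan',lsq(P[best]),best.sum(),len(P))
E
python3 m2.py
```

```text
scene [315 150  52  13 423] ends [[0.4974, -0.1746], [0.4068, -0.211]] mid [ 0.454  -0.1942] len 0.09767951669826525 yaw 21.841271318226735
wall x [ 0.73725994 -0.385       0.10864543]
scene pan (array([0.67006903, 0.11961124]), np.float64(0.09491288607842154)) 172 289
side [297 172  45  14 431] ends [[0.4992, -0.1748], [0.4065, -0.2111]] mid [ 0.4515 -0.1938] len 0.09953270596606659 yaw 21.364095365030444
wall x [ 0.7330883  -0.385       0.14866132]
side pan (array([0.67094312, 0.1186355 ]), np.float64(0.09531759544374131)) 123 239
wrist pan (array([0.67039792, 0.1185984 ]), np.float64(0.0952405414073074)) 362 362
```

Scene: pan centre at about (0.670, 0.119) from three agreeing views. Bar middle is at (0.453, -0.193) with yaw of about 21.6°, and its measured length of 98–99 mm matches the given 100. Now moving above the scoop.

Request:
servo_tool --pt "6 -2 -1.8 0 0 0 7" --pt "6 -4.2 -3.8 0 0 0 15" --pt "6 -6.5 -5.7 0 0 0 23" --pt "6 -8.6 -7.6 0 0 0 30.5" --pt "6 -10.8 -9.5 0 0 0 38" --pt "6 -12.9 -11.5 0 0 0 46" --pt "6 -15 -13.4 0 0 0 53.5" --pt "6 -17.2 -15.3 0 0 0 61" --pt "6 -19.3 -17.2 0 0 0 68.4" --pt "6 -19.3 -17.2 0 0 0 68.4" --force 60

```text
clock: 1.4
position: [0.4508, -0.1956, 0.2316]
tool_rot: [3.141, 0.001, 0.368]
force: [0.1, 0.3, -1.3]
grip_width: 0.06
finger_force: 0.0
```

```bash
cat > m3.py <<'E'
from h import *
s=bot.observe(); print(s['clock'],s['position'],np.degrees(s['tool_rot']),s['qpos'].round(2),s['grip_width'])
c=cam('wrist'); cv2.imwrite('pics/w1.png',c['im'])
b=c['im'].astype(int); m=(b[...,2]>90)&(b[...,2]>2*b[...,1])&(b[...,2]>2*b[...,0])
k=max(cv2.findContours(m.astype(np.uint8),0,1)[0],key=cv2.contourArea)
bx=cv2.boxPoints(cv2.minAreaRect(k)); print('bar box',bx.round(0).tolist(),'z82',onz(c,bx,.082)[:,:2].round(4).tolist())
A,B=cam('scene'),cam('side')
sf=cv2.SIFT_create(contrastThreshold=.015); G=[cv2.cvtColor(x['im'],6) for x in (A,B)]
M=np.zeros_like(G[0]); M[:170,:265]=255
k1,d1=sf.detectAndCompute(G[0],M);k2,d2=sf.detectAndCompute(G[1],M)
ma=[x for x,y in cv2.BFMatcher().knnMatch(d1,d2,2) if x.distance<.75*y.distance]
p=np.array([k1[x.queryIdx].pt for x in ma]);q=np.array([k2[x.trainIdx].pt for x in ma])
o1,r1=ray(A,p);o2,r2=ray(B,q)
out=[]
for a,d in zip(r1,r2):
    S=np.linalg.lstsq(np.c_[a,-d],o2-o1,rcond=None)[0]; P,Q=o1+a*S[0],o2+d*S[1]
    if np.linalg.norm(P-Q)<.006: out.append((P+Q)/2)
out=np.array(out); print(len(ma),out.round(3)[:25].tolist(),np.median(out,0))
E
python3 m3.py
```

```text
1.4 [ 0.45080151 -0.19561027  0.23160446] [1.79966783e+02 3.27171354e-02 2.11059388e+01] [ 0.05  0.32  0.29  1.96 -0.12  0.88 -0.79] 0.06004884889837101
bar box [[240.0, 117.0], [260.0, 117.0], [260.0, 219.0], [240.0, 219.0]] z82 [[0.4948, -0.1629], [0.5011, -0.1794], [0.411, -0.2146], [0.404, -0.1966]]
21 [[0.817, 0.124, 0.265], [0.831, 0.09, 0.263], [0.831, 0.09, 0.263], [0.796, 0.112, 0.275], [0.837, 0.061, 0.308], [0.837, 0.061, 0.308], [0.818, 0.048, 0.156], [0.831, -0.045, 0.237], [0.818, -0.035, 0.128], [0.828, -0.059, 0.102], [0.819, -0.135, 0.258], [0.827, -0.116, 0.118], [0.827, -0.116, 0.118], [0.818, -0.11, 0.029], [0.621, 0.041, 0.149], [0.821, -0.209, 0.085], [0.825, -0.305, 0.118], [0.825, -0.305, 0.118]] [ 0.82503892 -0.04021425  0.15265204]
```

View pics/w1.png

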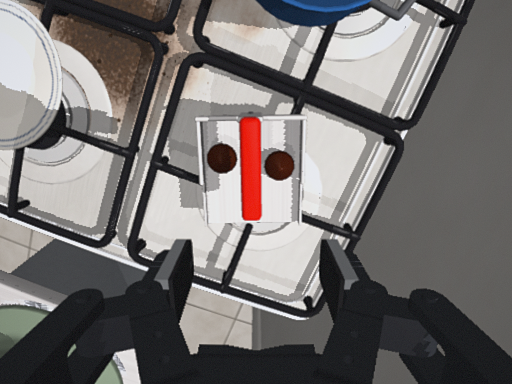

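Request:
servo_tool --pt "6 0 -0.2 4 0 0 0" --pt "6 0 -0.2 8 0 0 0" --pt "6 0 -0.2 12 0 0 0" --pt "6 0 -0.2 15 0 0 0" --pt "6 0 -0.2 16.8 0 0 0" --pt "6 0 -0.2 17.8 0 0 0" --pt "6 0 -0.2 17.8 0 0 0" --pt "6 0 -0.2 17.8 0 0 0"

```text
clock: 2.35
position: [0.4528, -0.191, 0.0539]
tool_rot: [3.141, -0.001, 0.378]
force: [0.2, 0.1, 0.2]
grip_width: 0.0599
finger_force: 0.0
```

Request:
servo_tool --pt "4.5 0 0 0 0 0 0" --pt "3.5 0 0 0 0 0 0" --pt "2.8 0 0 0 0 0 0" --pt "2.3 0 0 0 0 0 0" --pt "1.5 0 0 0 0 0 0" --pt "1 0 0 0 0 0 0" --pt "1 0 0 0 0 0 0" --pt "1 0 0 0 0 0 0" --force 60

```text
clock: 3.15
position: [0.4524, -0.1911, 0.0537]
tool_rot: [-3.142, -0.0, 0.377]
force: [-2.0, 1.8, 9.3]
grip_width: 0.0192
finger_force: 58.9
```

Request:
servo_tool --pt "1 0 0 -0.2 0 0 0" --pt "1 0 0 -0.6 0 0 0" --pt "1 0 0 -1.3 0 0 0" --pt "1 0 0 -2.3 0 0 0" --pt "1 0 0 -3.6 0 0 0" --pt "1 0 0 -5.2 0 0 0" --pt "1 0 0 -6.8 0 0 0" --pt "1 0 0 -8.2 0 0 0" --pt "1 0 0 -9.3 0 0 0" --pt "1 0 0 -10 0 0 0"

```text
clock: 4.15
position: [0.4525, -0.1912, 0.1547]
tool_rot: [3.141, -0.001, 0.377]
force: [0.1, -0.4, -2.0]
grip_width: 0.0195
finger_force: 58.7
```

```bash
python3 - <<'E'
from h import *
s=bot.observe(); print(s['clock'],s['position'],np.degrees(s['tool_rot']),s['force'],s['grip_width'],s['qpos'].round(2))
a=cam('scene')['im']; w=cam('wrist')['im']
cv2.imwrite('pics/lift.png',np.hstack([cv2.resize(a[60:260,200:460],(520,400)),cv2.resize(w,(280,210)).repeat(1,0) if 0 else cv2.copyMakeBorder(cv2.resize(w,(280,210)),0,190,0,0,0)]))
E
```

```text
4.15 [ 0.45252564 -0.19123452  0.15469198] [ 1.79959177e+02 -6.33610884e-02  2.15966058e+01] [ 0.07329674 -0.44388395 -1.9846945 ] 0.0194651623046767 [ 0.08  0.43  0.26  2.03 -0.17  0.7  -0.75]
```

View pics/lift.png

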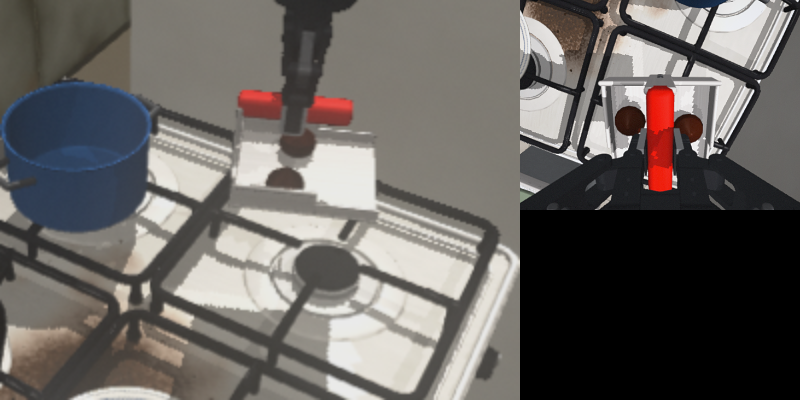

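Both chestnuts are on the lifted, level scoop, at crop pixels (297,140) and (285,180). Carrying with smooth acceleration, around the pot.

Request:
servo_tool --pt "1 0.26 -0.47 0 0 0 0.7" --pt "1 0.78 -1.41 0 0 0 2.2" --pt "1 1.55 -2.83 0 0 0 4.3" --pt "1 2.58 -4.71 0 0 0 7.2" --pt "1 3.88 -7.07 0 0 0 10.8" --pt "1 5.17 -9.43 0 0 0 14.4" --pt "1 6.2 -11.31 0 0 0 17.3" --pt "1 6.98 -12.73 0 0 0 19.4" --pt "1 7.49 -13.67 0 0 0 20.9" --pt "1 7.75 -14.14 0 0 0 21.6"

```text
clock: 5.25
position: [0.472, -0.0298, 0.1527]
tool_rot: [3.142, 0.001, 0.0]
force: [-0.3, 0.9, -1.7]
grip_width: 0.0194
finger_force: 58.7
```

Request:
servo_tool --pt "1 0.3 -0.5 0 0 0 0" --pt "1 0.9 -1.5 0 0 0 0" --pt "1 1.8 -3 0 0 0 0" --pt "1 3 -5 0 0 0 0" --pt "1 4.5 -7.5 0 0 0 0" --pt "1 6 -10 0 0 0 0" --pt "1 7.2 -12 0 0 0 0" --pt "1 8.1 -13.5 0 0 0 0" --pt "1 8.7 -14.5 0 0 0 0" --pt "1 9 -15 0 0 0 0"

```text
clock: 6.25
position: [0.5626, 0.1196, 0.1531]
tool_rot: [3.141, 0.0, 0.0]
force: [-0.1, -0.9, -1.8]
grip_width: 0.0193
finger_force: 58.8
```

Request:
servo_tool --pt "1 0.59 0 0 0 0 0" --pt "1 1.76 0 0 0 0 0" --pt "1 3.52 0 0 0 0 0" --pt "1 5.87 0 0 0 0 0" --pt "1 8.8 0 0 0 0 0" --pt "1 11.73 0 0 0 0 0" --pt "1 14.08 0 0 0 0 0" --pt "1 15.84 0 0 0 0 0" --pt "1 17.01 0 0 0 0 0" --pt "1 17.6 0 0 0 0 0"

```text
clock: 7.25
position: [0.739, 0.1173, 0.1529]
tool_rot: [3.141, 0.0, -0.001]
force: [-1.1, 0.9, -1.9]
grip_width: 0.0191
finger_force: 58.8
```

```bash
python3 - <<'E'
from h import *
s=bot.observe(); print(s['clock'],s['position'],np.degrees(s['tool_rot']),s['force'],s['grip_width'],s['qpos'].round(2))
a=cam('scene'); p=np.array(s['position'])
E=p+np.array([[-.083,.058,-.053],[-.083,-.058,-.053],[.047,.058,-.053]]); print('edge',E.round(3).tolist())
im=a['im'].copy()
for u in proj(a,E): cv2.circle(im,tuple(int(v) for v in u),2,(0,255,0),-1)
cv2.imwrite('pics/over.png',cv2.resize(im[80:300,40:300],None,fx=2.6,fy=2.6))
# pour plan: edge target path, tool-frame shifts (tool x=+x, y=-y, z=down; grip yaw 0)
y0=p; e0=np.array([-.083,-.053])  # edge rel TCP in (x,z)
for th in range(0,61,6):
    t=np.radians(th); c,sn=np.cos(t),np.sin(t)
    r=np.array([c*e0[0]-sn*e0[1], sn*e0[0]+c*e0[1]])
    ez=max(.052,.100-.048*th/18) ; ex=p[0]-.083
    T=np.array([ex,ez])-r
    print(th,'shift x %.2f z %.2f cm'%((T[0]-p[0])*100,-(T[1]-p[2])*100))
E
```

```text
7.25 [0.73899596 0.11729618 0.1529491 ] [ 1.79961378e+02  1.36946654e-02 -8.44489173e-02] [-1.12185172  0.85253645 -1.8929273 ] 0.019062205916717093 [-0.41  0.83  0.33  1.3  -0.28  1.06 -1.62]
edge [[0.656, 0.175, 0.1], [0.656, 0.059, 0.1], [0.786, 0.175, 0.1]]
0 shift x 0.00 z -0.01 cm
6 shift x -0.60 z 0.76 cm
12 shift x -1.28 z 1.59 cm
18 shift x -2.04 z 2.49 cm
24 shift x -2.87 z 1.88 cm
30 shift x -3.76 z 1.35 cm
36 shift x -4.70 z 0.93 cm
42 shift x -5.68 z 0.60 cm
48 shift x -6.68 z 0.38 cm
54 shift x -7.71 z 0.26 cm
60 shift x -8.74 z 0.26 cm
```

View pics/over.png

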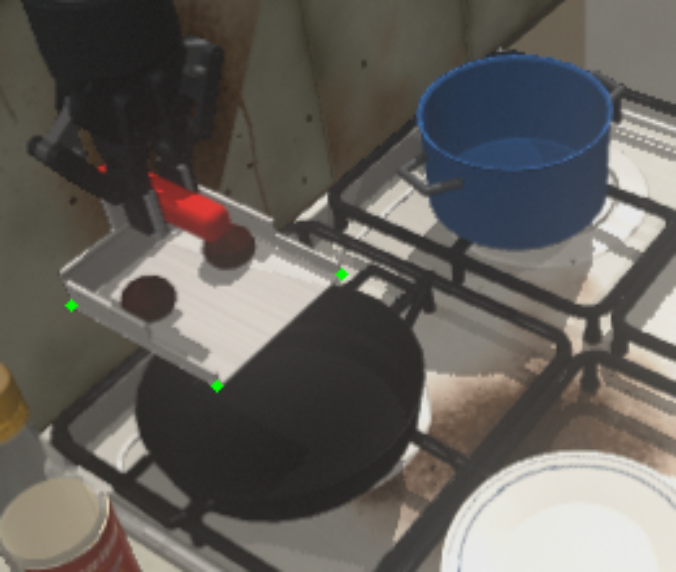

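Request:
servo_tool --pt "1 -0.15 0 0.19 0 1.5 0" --pt "1 -0.3 0 0.38 0 3 0" --pt "1 -0.6 0 0.76 0 6 0" --pt "1 -0.93 0 1.17 0 9 0" --pt "1 -1.28 0 1.59 0 12 0" --pt "1 -1.52 0 1.88 0 14 0" --pt "1 -1.78 0 2.18 0 16 0" --pt "1 -2.04 0 2.49 0 18 0" --pt "1 -2.04 0 2.49 0 18 0" --pt "1 -2.04 0 2.49 0 18 0"

```text
clock: 8.3
position: [0.7177, 0.1187, 0.1288]
tool_rot: [-3.142, -0.313, -0.0]
force: [1.1, 0.4, -2.0]
grip_width: 0.019
finger_force: 58.8
```

```bash
python3 - <<'E'
from h import *
s=bot.observe(); print(s['clock'],s['position'],np.degrees(s['tool_rot']),s['force'])
P0=np.array([.739,.153]);e0=np.array([-.083,-.053])
def T(th):
    t=np.radians(th);c,n=np.cos(t),np.sin(t)
    return np.array([.656,max(.052,.1-.048*th/18)])-np.array([c*e0[0]-n*e0[1],n*e0[0]+c*e0[1]])
for a,b in ((18,38),(38,58)):
    t=np.radians(a)
    for th in np.arange(a+2.5,b+.1,2.5):
        d=(T(th)-T(a))*100; print(a,th-a,'x %.2f z %.2f'%(d@[np.cos(t),np.sin(t)],d@[np.sin(t),-np.cos(t)]))
im=cam('scene')['im']; cv2.imwrite('pics/t18.png',cv2.resize(im[80:300,40:300],None,fx=1.8,fy=1.8))
E
```

```text
8.3 [0.7176928  0.11865279 0.12879732] [-1.79996445e+02 -1.79512614e+01 -8.74369975e-03] [ 1.11022595  0.41673214 -2.02669338]
18 2.5 x -0.24 z -0.36
18 5.0 x -0.49 z -0.70
18 7.5 x -0.76 z -1.04
18 10.0 x -1.05 z -1.36
18 12.5 x -1.34 z -1.67
18 15.0 x -1.65 z -1.97
18 17.5 x -1.98 z -2.25
18 20.0 x -2.31 z -2.52
38 2.5 x -0.24 z -0.36
38 5.0 x -0.49 z -0.70
38 7.5 x -0.76 z -1.04
38 10.0 x -1.05 z -1.36
38 12.5 x -1.34 z -1.67
38 15.0 x -1.65 z -1.97
38 17.5 x -1.98 z -2.25
38 20.0 x -2.31 z -2.52
```

View pics/t18.png

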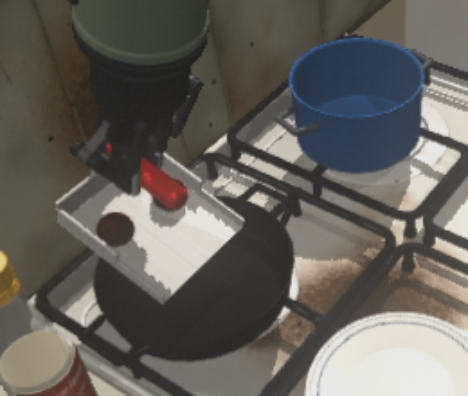

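Tilted to 18° with the edge over the pan. The left chestnut at (115,228) has not slid; the other is hidden behind the bar.

Request:
servo_tool --pt "1 -0.24 0 -0.36 0 2.5 0" --pt "1 -0.49 0 -0.7 0 5 0" --pt "1 -0.76 0 -1.04 0 7.5 0" --pt "1 -1.05 0 -1.36 0 10 0" --pt "1 -1.34 0 -1.67 0 12.5 0" --pt "1 -1.65 0 -1.97 0 15 0" --pt "1 -1.98 0 -2.25 0 17.5 0" --pt "1 -2.31 0 -2.52 0 20 0" --pt "1 -2.31 0 -2.52 0 20 0" --pt "1 -2.31 0 -2.52 0 20 0"

```text
clock: 9.35
position: [0.7026, 0.1276, 0.1725]
tool_rot: [3.122, -0.607, 0.007]
force: [0.9, 0.6, -2.7]
grip_width: 0.0194
finger_force: 59.0
```

Request:
servo_tool --pt "1 -0.24 0 -0.36 0 2.5 0" --pt "1 -0.49 0 -0.7 0 5 0" --pt "1 -0.76 0 -1.04 0 7.5 0" --pt "1 -1.05 0 -1.36 0 10 0" --pt "1 -1.34 0 -1.67 0 12.5 0" --pt "1 -1.34 0 -1.67 0 12.5 0" --pt "1 -1.34 0 -1.67 0 12.5 0" --pt "1 -1.34 0 -1.67 0 12.5 0" --pt "1 -1.34 0 -1.67 0 12.5 0"

```text
clock: 10.25
position: [0.708, 0.1528, 0.2462]
tool_rot: [3.092, -0.732, -0.002]
force: [0.2, -0.3, -1.2]
grip_width: 0.0188
finger_force: 59.1
```

```bash
python3 - <<'E'
from h import *
s=bot.observe(); print(s['clock'],s['position'],np.degrees(s['tool_rot']),s['force'],s['grip_width'],s['qpos'].round(2))
im=cam('scene')['im'][80:300,40:300]; im2=cam('side')['im'][80:300,40:300]
f=lambda i:cv2.convertScaleAbs(cv2.resize(i,(400,338)),alpha=1.8,beta=15)
cv2.imwrite('pics/t50.png',np.hstack([f(im),f(im2)]))
E
```

```text
10.25 [0.7079984  0.15283041 0.24620176] [ 1.77145337e+02 -4.19414367e+01 -1.38579368e-01] [ 0.22243439 -0.25724277 -1.21592703] 0.01875340340817084 [-1.08  0.64  0.92  1.98 -1.26  0.16 -0.83]
```

View pics/t50.png

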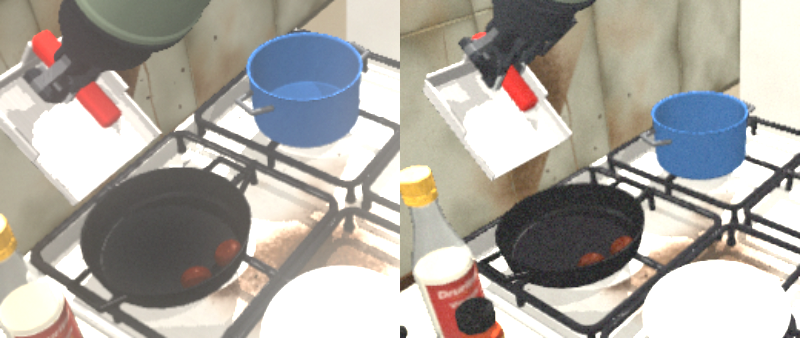

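Both chestnuts lie in the pan, at (196,275) and (228,250) in the left view. The scoop is empty. The arm reached a wrist limit and drifted up harmlessly. Now raising and levelling.

Request:
servo_tool --pt "1 3 0 -4 0 -6 0" --pt "1 4 0 -5 0 -12 0" --pt "1 5 0 -6 0 -18 0" --pt "1 5.5 0 -7 0 -24 0" --pt "1 6 0 -8 0 -30 0" --pt "1 6.5 0 -9 0 -35 0" --pt "1 7 0 -9.5 0 -40 0" --pt "1 7.4 0 -10 0 -44 0" --pt "1 7.4 0 -10 0 -46 0" --pt "1 7.4 0 -10 0 -46 0"

```text
clock: 11.35
position: [0.6968, 0.1573, 0.3692]
tool_rot: [3.103, 0.071, -0.039]
force: [0.1, -0.4, -1.4]
grip_width: 0.019
finger_force: 59.1
```

```bash
python3 - <<'E'
from h import *
s=bot.observe(); print(s['clock'],s['position'],np.degrees(s['tool_rot']),s['force'],s['grip_width'],s['qpos'].round(2))
R=rot(s); v=Ro.from_matrix(R.T@Ro.from_euler('xyz',[np.pi,0,0]).as_matrix()).as_rotvec(degrees=True); print('to level yaw0',v)
E
```

```text
11.35 [0.69681319 0.15727546 0.36917757] [177.77799721   4.07574086  -2.220859  ] [ 0.07462511 -0.40645876 -1.35870488] 0.018977914625200095 [-0.76  0.9   1.18  1.07 -0.76  1.68 -1.42]
to level yaw0 [ 2.14179738  4.11774693 -2.14061325]
```

Request:
servo_tool --pt "1 -1 1.5 0.5 0.5 1 -0.5" --pt "1 -2.2 3.3 1 1 2 -1" --pt "1 -3.6 5.4 1.5 1.5 3 -1.5" --pt "1 -5 7.5 2 2.1 4.1 -2.1" --pt "1 -6.4 9.6 2.5 2.1 4.1 -2.1" --pt "1 -7.8 11.7 3 2.1 4.1 -2.1" --pt "1 -9.2 13.8 3.5 2.1 4.1 -2.1" --pt "1 -10.6 15.9 4 2.1 4.1 -2.1" --pt "1 -12 18 4.5 2.1 4.1 -2.1" --pt "1 -12 18 4.5 2.1 4.1 -2.1"

```text
clock: 12.35
position: [0.5649, -0.021, 0.3404]
tool_rot: [-3.141, -0.002, -0.003]
force: [0.2, -0.5, -0.9]
grip_width: 0.0192
finger_force: 59.1
```

```bash
cat > togo.py <<'E'
from h import *
import sys
x,y,z,yaw=map(float,sys.argv[1:])
s=bot.observe(); print(s['clock'],s['position'].round(4),np.degrees(s['tool_rot']).round(2),s['force'].round(1),s['qpos'].round(2))
R=rot(s); print('shift cm',(R.T@(np.array([x,y,z])-s['position'])*100).round(2),'rot',Ro.from_matrix(R.T@Ro.from_euler('xyz',[np.pi,0,np.radians(yaw)]).as_matrix()).as_rotvec(degrees=True).round(2))
E
python3 togo.py .4525 -.1912 .20 21.6
```

```text
12.35 [ 0.5649 -0.021   0.3404] [-1.7997e+02 -1.0000e-01 -1.7000e-01] [ 0.2 -0.5 -0.9] [-0.84  0.65  1.29  1.65 -0.64  1.34 -1.02]
shift cm [-11.21  17.06  14.01] rot [-1.000e-02 -1.000e-01 -2.177e+01]
```

Request:
servo_tool --pt "1 -1 1.5 1.2 0 0 -2" --pt "1 -2.3 3.5 2.9 0 0 -4.5" --pt "1 -3.7 5.6 4.6 0 0 -7" --pt "1 -5.1 7.7 6.4 0 0 -10" --pt "1 -6.6 10 8.2 0 0 -13" --pt "1 -8 12.2 10 0 0 -16" --pt "1 -9.3 14.2 11.7 0 0 -18.5" --pt "1 -10.5 16 13.1 0 0 -20.5" --pt "1 -11.2 17.05 14 0 0 -21.8" --pt "1 -11.2 17.05 14 0 0 -21.8"

```text
clock: 13.35
position: [0.454, -0.1898, 0.1997]
tool_rot: [3.141, -0.0, 0.38]
force: [0.6, 0.4, -0.9]
grip_width: 0.0192
finger_force: 59.0
```

```bash
python3 togo.py .4525 -.1912 .0545 21.6; python3 - <<'E'
from h import *
im=cam('scene')['im']; im2=cam('side')['im']
cv2.imwrite('pics/back.png',np.hstack([cv2.resize(i,(400,300)) for i in (im,im2)]))
E
```

```text
13.35 [ 0.454  -0.1898  0.1997] [ 1.7997e+02 -2.0000e-02  2.1750e+01] [ 0.6  0.4 -0.9] [-0.45  0.58  1.04  2.01 -0.63  0.92 -0.26]
shift cm [-0.2   0.06 14.52] rot [ 0.03 -0.02  0.15]
```

View pics/back.png

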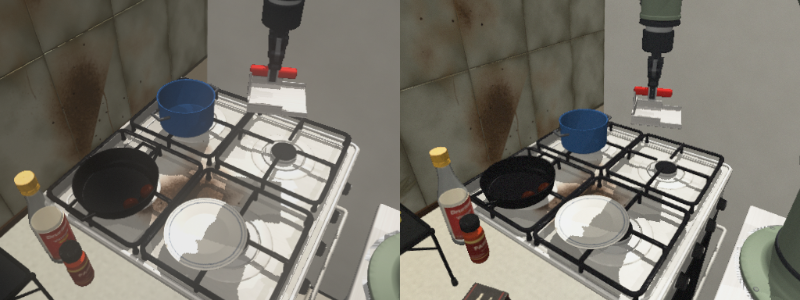

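The scoop is level and empty over the front-right burner. The pan, at (115,185), holds both chestnuts. Lowering.

Request:
servo_tool --pt "1 -0.1 0 3 0 0 0.1" --pt "1 -0.2 0 6.5 0 0 0.1" --pt "1 -0.2 0 9.5 0 0 0.1" --pt "1 -0.2 0 11.5 0 0 0.1" --pt "1 -0.2 0 12.8 0 0 0.1" --pt "1 -0.2 0 13.4 0 0 0.1" --pt "1 -0.2 0 13.8 0 0 0.1" --pt "1 -0.2 0 14.1 0 0 0.1" --pt "1 -0.2 0 14.3 0 0 0.1" --pt "1 -0.2 0 14.3 0 0 0.1"

```text
clock: 14.45
position: [0.4538, -0.1898, 0.0576]
tool_rot: [3.141, -0.001, 0.38]
force: [-0.3, 0.5, -1.9]
grip_width: 0.0192
finger_force: 59.2
```

```bash
python3 togo.py .4525 -.1912 .0535 21.6; sed -n '3,16p' m2.py | sed 's/^/ /' >/dev/null; python3 m2.py 2>&1 | head -8
```

```text
14.45 [ 0.4538 -0.1898  0.0576] [ 1.7995e+02 -7.0000e-02  2.1750e+01] [-0.3  0.5 -1.9] [-0.25  0.76  0.75  2.1  -0.9   0.64 -0.05]
shift cm [-0.17  0.08  0.41] rot [ 0.05 -0.07  0.15]
scene [314 148  19   9 140] ends [[0.503, -0.1819], [0.4699, -0.1955]] mid [ 0.4865 -0.1884] len 0.03577714447748744 yaw 22.38388676377875
wall x [ 0.73725994 -0.385       0.10864543]
scene pan (array([0.67104291, 0.11924913]), np.float64(0.09432016954968646)) 168 287
side [323 173  18  11 169] ends [[0.4479, -0.2035], [0.4107, -0.2168]] mid [ 0.4296 -0.2101] len 0.03951808156852367 yaw 19.657632202270797
wall x [ 0.7330883  -0.385       0.14866132]
side pan (array([0.6724556, 0.1180766]), np.float64(0.09438924039402309)) 126 237
wrist pan (array([ 0.62512015, -0.17707081]), np.float64(0.09869709907405051)) 147 484
```

Request:
servo_tool --pt "1 0 0 0.1 0 0 0" --pt "1 0 0 0.2 0 0 0" --pt "1 0 0 0.3 0 0 0" --pt "1 0 0 0.35 0 0 0" --pt "1 0 0 0.4 0 0 0" --pt "1 0 0 0.4 0 0 0" --pt "1 0 0 0.4 0 0 0"

```text
clock: 15.3
position: [0.4536, -0.1898, 0.0537]
tool_rot: [3.141, -0.001, 0.379]
force: [-2.7, 2.0, 11.1]
grip_width: 0.0192
finger_force: 60.9
```

Request:
servo_tool --pt "2.1 0 0 0 0 0 0" --pt "2.4 0 0 0 0 0 0" --pt "3 0 0 0 0 0 0" --pt "4 0 0 0 0 0 0" --pt "5 0 0 0 0 0 0" --pt "6 0 0 0 0 0 0" --pt "6 0 0 0 0 0 0" --pt "6 0 0 0 0 0 0"

```text
clock: 16.1
position: [0.4536, -0.1899, 0.0534]
tool_rot: [3.141, -0.001, 0.38]
force: [0.3, 0.4, -1.0]
grip_width: 0.0599
finger_force: 0.0
```

Request:
servo_tool --pt "6 0 0 -0.5 0 0 0" --pt "6 0 0 -1.5 0 0 0" --pt "6 0 0 -3 0 0 0" --pt "6 0 0 -5.5 0 0 0" --pt "6 0 0 -8.5 0 0 0" --pt "6 0 0 -12 0 0 0" --pt "6 0 0 -15 0 0 0" --pt "6 0 0 -17.5 0 0 0" --pt "6 0 0 -19 0 0 0" --pt "6 0 0 -19 0 0 0"

```text
clock: 17.1
position: [0.4538, -0.1901, 0.2454]
tool_rot: [3.14, -0.003, 0.379]
force: [0.2, -0.1, 0.3]
grip_width: 0.0603
finger_force: 0.0
```

```bash
python3 togo.py .4525 -.1912 .23 21.6; python3 m2.py 2>&1 | head -6; python3 - <<'E'
from h import *
c=cam('wrist'); b=c['im'].astype(int); m=(b[...,2]>90)&(b[...,2]>2*b[...,1])&(b[...,2]>2*b[...,0])
k=max(cv2.findContours(m.astype(np.uint8),0,1)[0],key=cv2.contourArea); bx=cv2.boxPoints(cv2.minAreaRect(k))
print(bx.round(0).tolist(),onz(c,bx,.082)[:,:2].round(4).tolist())
c=cam('scene'); b=c['im'].astype(int); B=b[190:290,80:215]; m=((B[...,2]>1.5*B[...,1])&(B[...,2]>30)).astype(np.uint8)
n,l,st,ce=cv2.connectedComponentsWithStats(m)
for i in range(1,n):
    if st[i,4]>15: print('brown',ce[i]+[80,190],st[i,4],onz(c,ce[i]+[80,190],.018)[0].round(3))
E
```

```text
17.1 [ 0.4538 -0.1901  0.2454] [179.89  -0.19  21.74] [ 0.2 -0.1  0.3] [-0.51  0.52  1.12  1.96 -0.56  1.01 -0.32]
shift cm [-0.17  0.05  1.54] rot [ 0.11 -0.19  0.14]
scene [314 149  52  13 381] ends [[0.5006, -0.1772], [0.4093, -0.2126]] mid [ 0.4552 -0.1957] len 0.09799328507179904 yaw 21.22551352222479
wall x [ 0.73725994 -0.385       0.10864543]
scene pan (array([0.67101556, 0.11939379]), np.float64(0.0943585246749261)) 169 289
side [296 172  45  14 432] ends [[0.5019, -0.1756], [0.4082, -0.2108]] mid [ 0.4534 -0.1936] len 0.1000508641409079 yaw 20.58838533576866
wall x [ 0.7330883  -0.385       0.14866132]
side pan (array([0.67209688, 0.1183624 ]), np.float64(0.09466485093898738)) 126 238
[[247.0, 119.0], [266.0, 119.0], [266.0, 218.0], [247.0, 218.0]] [[0.4965, -0.1626], [0.503, -0.1789], [0.4127, -0.2159], [0.4056, -0.1982]]
brown [186.62376238 241.23762376] 101 [0.606 0.095 0.018]
brown [165.98780488 256.98780488] 82 [0.615 0.141 0.018]
brown [ 81.61111111 282.30555556] 36 [0.699 0.255 0.018]
brown [ 85.88461538 286.15384615] 26 [0.687 0.256 0.018]
```

```bash
python3 -c "
from workcell import bot
print(bot.job_done())"
```

```text
the job is handed in; nothing more can be done
None
```

Job handed in at about 17 s: both chestnuts are in the black pan, which measured within about 2 mm of where it started, and the empty scoop is set down on the grates and released; I don't have the judge's verdict.

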